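# Index a casting to the file rest on a ratchet stand

## Task

Turn the black bar knob of the ratchet indexing stand clockwise until the casting on its arm points at the broad-headed file rest, not at either of the slender pins. Let the sprung pawl catch there, so that the wheel stays put on that tooth when you let go.

Things in the scene. Friction and masses are not known exactly. Their poses are not given: they have to be found in the camera images.
- knob_bar (a point): Centre of the black bar knob on the wheel's upright axis: 60 mm long, 14 thick, 34 high (17 mm above and below this point), with nothing on the stand higher than its hub's 71 mm; grip it across the thickness from above. x axis: along the bar, level, from the axis towards the casting; z up. Turns with the wheel, clockwise from above, with 0.1 to 0.25 N m. The stand (plate 264 mm wide) is fixed.
- casting_foot (a point): Outer end of the pale resin casting (68 mm long) clipped on the wheel's arm, in line with the bar, 94 mm out from the axis, 40 mm above the table. x axis: outwards. The wheel has 15 teeth, 24 degrees apart; a return spring turns it back onto the last tooth passed: let go 1 to 20 degrees past a station, it comes back to point at that station; from 22 degrees on it catches the next tooth.
- rest_head (a point): Top centre of the file rest, the one post with a broad mushroom head (30 mm wide, 51 mm above the table). Posts stand 115 mm from the axis, 24, 48 and 72 degrees clockwise of the casting's start, in any order: this rest and two slender pins (9 mm thick, 44 high). Pointing at the rest, casting_foot is 21 mm from this point seen from above; one tooth off, 48 mm.
- pawl (a joint): Sprung pawl beside the toothed wheel, on the side away from the posts; it bars anticlockwise turning. In rad: 0 = fully in a tooth gap (caught), about 0.2 = on a tooth's crest.

How it is judged:
At the end, for the whole second after the job is handed in: The casting points at the broad-headed file rest (casting_foot within 30 mm of rest_head seen from above, which is about 12 degrees) and the pawl is caught in a tooth gap (pawl below 0.08 rad), with the knob let go (horizontal distance between casting_foot and rest_head below 0.03 m and value of joint pawl below 0.08 rad); the robot touches nothing.
It also fails if it takes over 32 s, if anything falls off the work surface, if the arm or the gripper's body presses on something with over 40 N, if the wrist force passes 120 N, or if a joint passes its speed limit or range.

## Robot

A 6-joint arm with a two-finger parallel gripper is mounted at the origin on a cart in front of the work surface, level with it; the furniture and walls round the work are solid. World frame = base frame: x ahead of the robot, y to its left, z up, the work surface at z = 0. Lengths are in m, angles in rad, forces in N, time in s.
With the tool pointing down it reaches from about 0.275 to 0.975 m from the base axis. Payload 8.4 kg.
Tool frame: the origin (TCP) lies on the mounting face of the last link; the fingertips stand 190 mm ahead of it and the grasp point (between the pads) lies 171 mm ahead of it; z points along the fingers, y is the line along which they close (so a half turn about z gives the same grasp; the last joint's range is limited). The gripper opens to 92 mm and grips with 3 to 60 N. Pads are 20 mm wide; open, the fingers measure 128 mm over their backs; the gripper's body (75 mm by 189 mm) begins 69 mm behind the grasp point.
Start: joints at [1.298, 0.353, 1.633, -0, 1.155, -0.002], TCP at [0.167, 0.602, 0.405] pointing down, gripper open.
Joint ranges: [-2.63, 2.63], [-0.92, 2.1], [0.06, 2.66], [-1.3, 4.44], [0, 2.69], [-3.02, 3.02]. Speed limits (rad/s): [2.22, 2.22, 2.79, 3.14, 3.14, 3.14].

## Interface

Orientations are given as a 3x3 rotation matrix whose columns are the frame's x, y, z axes.
In Python, from rig import sense, grab_frame, hand_in gives the robot as it stands. The module is installed in compiled form; this text tells all that it offers.
- The arm moves only by the tool apply_moves, never from a script. Its argument "plan" is a list that holds one entry, the list of rows, each a list of 7 numbers: the turn, a rotation vector about the tool's x, y, z in degrees, then the shift along the tool's x, y, z in cm, then the opening, from 0 (shut) to 1 (fully open). In form: [[[rx, ry, rz, x, y, z, gripper], ...]]. A call has exactly 10 rows; each row is the pose to reach, as a shift and turn from the pose commanded when the call began, along the tool's axes at that moment; what a row does not reach only later rows make up. A row lasts 1/12 s, in which the tool goes at most 41.7 mm and 7.16 degrees, less where a joint would pass 70% of its speed; a pose out of reach is approached as far as the arm can. A call with a gripper value outside its range is refused whole. The fingers move at their own pace and stop on an object; the grip force is fixed at half the most. Time passes only in rows, so rows that repeat a pose let the fingers close, or fill a call up. It gives the time, the measured TCP pose, the force, the opening and the grip force at its end, in the units of the state.
- sense(): the state, without advancing time (a new reading comes with each control period).
- grab_frame(name): name is "side" or "top" or "wrist"; returns a dict with "image" (480x640x3 uint8, red, green, blue), "K" (3x3 intrinsics, pixels), "k1" (the pictures are not rectified: a ray, as slopes to the right and down, at radius r is drawn at 1 + k1 r^2 times it, then the intrinsics apply), "R" (3x3) and "t" (3): a world point X has camera coordinates R X + t; the wrist camera has in their place "mount" (4x4, takes a point from camera to tool coordinates, whose origin is the TCP and whose axes are the flange's). Camera axes: x right, y down, z forward; pixel columns grow to the right and rows downward; lengths in m; the calibration is good to about 2 mm. A picture is of the moment at which its call begins: read the wrist's pose just before it. There is no depth.
- hand_in(): hands the job in; it is judged then, once.
The state is a dict: "time_s": time; "joint_pos": joint angles; "joint_velocities": joint speeds; "effort": joint torques, N m; "ee_pos": TCP position; "orientation": TCP orientation; "force": force on the tool from outside, world axes, zero at the start; "wrist_torque": the same for the moment, N m; "width": finger opening in m; "gripper_force": force on a finger pad.
Only numpy, scipy, OpenCV 4.12 (cv2) and the standard library are available. Lean on these libraries where they do the work, as an engineer would, in place of code of your own. Each camera call takes 0.05 s, during which the arm holds its last target. There are 200 camera calls.

## Working session

There is one attempt and no reset: what is moved stays moved. The work goes in short steps, Python scripts to look and compute and a tool call to move; the robot and the scene stay as the last step left them, time stands still between calls to the robot, and variables do not carry over. Pictures are saved under pics/ and viewed, at most 10 in all, crops included, and the job is handed in when it is done.

Besides the shell and the picture viewer there is one more tool, called after "Emit:" as name(argument=value, ...), one argument or row to a line, values as JSON. apply_moves: Moves the arm, as the interface text tells. Its arguments: {"type":"object","properties":{"plan":{"type":"array","items":{"type":"array","items":{"type":"array","items":{"type":"number"}}}}},"required":["plan"]}

```bash
mkdir -p pics; python3 - <<'E'
from rig import *
import cv2
for n in("top","side"):
    f=grab_frame(n); cv2.imwrite(f"pics/{n}0.png",f["image"][:,:,::-1]); print(n,f["K"],f["k1"],f["R"],f["t"])
s=sense();print(s["time_s"],s["ee_pos"],s["orientation"],s["width"])
E
```

```text
top [[478.03222765   0.         320.7786391 ]
 [  0.         478.03222765 238.46170715]
 [  0.           0.           1.        ]] -0.11420170992942813 [[-3.39993650e-02 -9.99421722e-01  5.15025520e-04]
 [-9.77653891e-01  3.31518680e-02 -2.07590520e-01]
 [ 2.07453400e-01 -7.56146254e-03 -9.78215677e-01]] [0.04116527 0.64107026 0.79499577]
side [[539.6917766    0.         314.94173712]
 [  0.         539.6917766  241.52035737]
 [  0.           0.           1.        ]] 0.030441953958850985 [[ 0.99390732 -0.10969257 -0.01075981]
 [-0.06407725 -0.49563126 -0.86616613]
 [ 0.08967909  0.86157831 -0.49964034]] [-0.62372849  0.12179947  0.81310388]
0.1 [0.16709937 0.6020448  0.40404375] [[-9.63574377e-01  2.67440274e-01 -3.44585801e-04]
 [ 2.67440496e-01  9.63573658e-01 -1.17733089e-03]
 [ 1.71681039e-05 -1.22660208e-03 -9.99999248e-01]] 0.09199892735036205
```

View pics/top0.png

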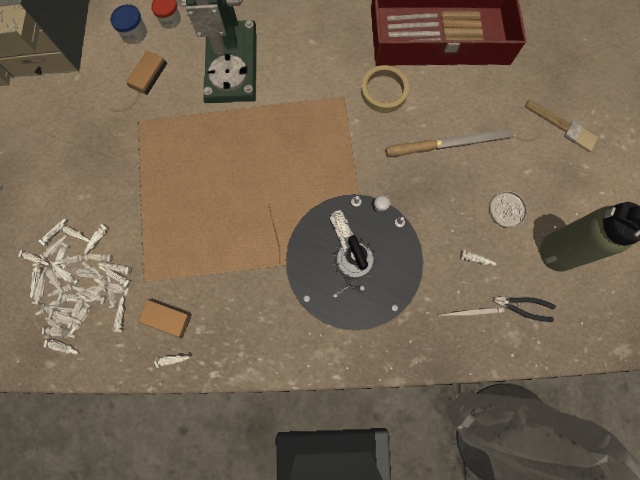

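View pics/side0.png

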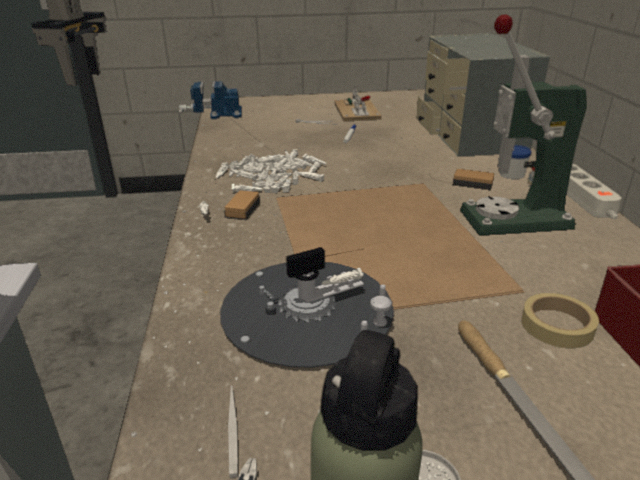

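The top view shows the stand centred near (354,260). The casting points to about (338,215), with posts at (356,202), (382,204, the broad one) and (400,222). An enlarged crop will give better positions.

```bash
python3 - <<'E'
import cv2
a=cv2.imread("pics/top0.png")[185:335,280:430]; cv2.imwrite("pics/c.png",cv2.resize(a,(600,600),interpolation=cv2.INTER_CUBIC))
E
```

```text
(no output)
```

View pics/c.png

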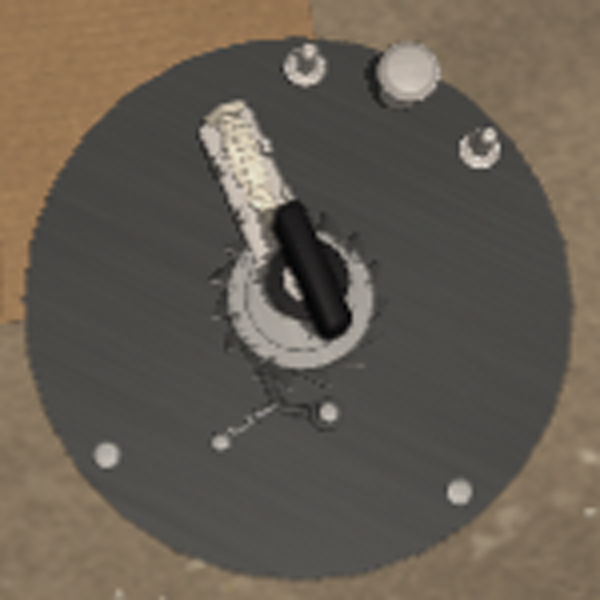

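The crop shows the bar top running from (288,203) to (337,333), the plate centred at (299,309), the rest head at (408,71), and pin tips at (309,50) and (488,134). The casting's outer end is at about (224,108).

```bash
cat >h.py <<'E'
import numpy as np,cv2
from rig import *
def ray(f,p):
    d=np.array([f["k1"],0,0,0,0.]);q=cv2.undistortPoints(np.array([[p]],float),f["K"],d)[0,0]
    R=np.array(f["R"]);return -R.T@f["t"],R.T@np.r_[q,1]
def onz(f,p,z):
    o,d=ray(f,p);return o+d*(z-o[2])/d[2]
def tri(f,p,g,q):
    o,d=ray(f,p);a,b=ray(g,q);s=np.linalg.lstsq(np.c_[d,-b],a-o,rcond=None)[0]
    u,v=o+d*s[0],a+b*s[1];return (u+v)/2,np.linalg.norm(u-v)
E
python3 - <<'E'
from h import *
t=grab_frame("top");s=grab_frame("side")
c=lambda x,y:(280+(x+.5)/4-.5,185+(y+.5)/4-.5)
print("bar top",tri(t,c(312.5,268),s,(305.5,254)))
ax=onz(t,c(299,309),.005);print("plate",ax)
for z in(.08,.1,.115):print(z,onz(t,c(312.5,268),z))
e1,e2=[onz(t,c(*p),.1) for p in((288,203),(337,333))]
print("bar",np.linalg.norm(e1-e2),np.degrees(np.arctan2(*(e1-e2)[[1,0]])))
for n,p,z in(("foot",(224,108),.04),("rest",(408,71),.051),("pin1",(309,50),.044),("pin2",(488,134),.044)):
    X=onz(t,c(*p),z);d=X-ax;print(n,X,np.hypot(*d[:2]),np.degrees(np.arctan2(d[1],d[0])))
E
```

```text
bar top (array([ 0.60999958, -0.04336624,  0.09943715]), np.float64(0.00020450170930573754))
plate [ 0.60722196 -0.04396245  0.005     ]
0.08 [ 0.61340978 -0.04502682  0.08      ]
0.1 [ 0.60979395 -0.04331925  0.1       ]
0.115 [ 0.60708208 -0.04203857  0.115     ]
bar 0.06050863729822315 17.63115175881461
foot [ 0.69862713 -0.01056512  0.04      ] 0.09731539276676125 20.07113222969575
rest [ 0.71075377 -0.09701858  0.051     ] 0.11633480870759604 -27.133418510850554
pin1 [ 0.72458635 -0.05174092  0.044     ] 0.11762187039005234 -3.7917997405130417
pin2 [ 0.68089161 -0.13380341  0.044     ] 0.11618353381195744 -50.64822418981639
```

Axis is at about (0.608, -0.044), with the casting at +20° and the rest at -27°. That makes the target 48° clockwise, two teeth. I'll approach high first.

Emit:
apply_moves(
  plan=[
    [[0,0,0,-3,-2.5,0,1],[0,0,0,-6,-5,0,1],[0,0,0,-9,-7.5,0,1],[0,0,0,-12,-10,0,1],[0,0,0,-15,-12.6,0,1],[0,0,0,-18,-15.1,0,1],[0,0,0,-21,-17.6,0,1],[0,0,0,-24,-20.1,0,1],[0,0,0,-27,-22.7,0,1],[0,0,0,-30,-25.2,0,1]],
  ],
)

```text
time_s: 1.03
ee_pos: [0.3894, 0.2773, 0.4048]
orientation: [[-0.964, 0.267, 0.0], [0.267, 0.964, 0.0], [-0.0, 0.0, -1.0]]
force: [1.2, 0.3, -1.0]
width: 0.0923
gripper_force: 0.0
```

Emit:
apply_moves(
  plan=[
    [[0,0,-3.5,-3,-2.5,0,1],[0,0,-7,-6,-5,0,1],[0,0,-10.5,-9,-7.5,0,1],[0,0,-14,-12,-10,0,1],[0,0,-17.5,-15,-12.6,0,1],[0,0,-21,-18,-15.1,0,1],[0,0,-24.5,-21,-17.6,0,1],[0,0,-28,-24,-20.1,0,1],[0,0,-31.5,-27,-22.7,0,1],[0,0,-35,-29.8,-25.2,0,1]],
  ],
)

```text
time_s: 1.87
ee_pos: [0.6094, -0.0455, 0.4046]
orientation: [[-0.942, -0.336, 0.0], [-0.336, 0.942, -0.0], [-0.0, -0.0, -1.0]]
force: [-0.1, 0.5, 0.7]
width: 0.0919
gripper_force: 0.0
```

```bash
python3 - <<'E'
from h import *
f=grab_frame("wrist"); cv2.imwrite("pics/w.png",f["image"][:,:,::-1]); print(f["K"],f["k1"],f["mount"])
M=np.linalg.inv(f["mount"]);s=sense();R=np.array(s["orientation"]);print(s["ee_pos"])
for P in((.608,-.0437,.105),(.608,-.0437,.071)):
    q=M[:3,:3]@(R.T@(np.array(P)-s["ee_pos"]))+M[:3,3];print(cv2.projectPoints(q[None],np.zeros(3),np.zeros(3),f["K"],np.array([f["k1"],0,0,0,0.]))[0])
E
```

```text
[[349.50569508   0.         316.90720627]
 [  0.         349.50569508 243.00516503]
 [  0.           0.           1.        ]] -0.038482168918962716 [[ 1.06058514e-03 -9.60078433e-01 -2.79728934e-01  7.87264883e-02]
 [ 9.99999383e-01  9.26046917e-04  6.13117900e-04 -1.03710052e-04]
 [-3.29599155e-04 -2.79729412e-01  9.60078823e-01  2.02547105e-02]
 [ 0.00000000e+00  0.00000000e+00  0.00000000e+00  1.00000000e+00]]
[ 0.61227526 -0.04985616  0.40469964]
[[[326.97316867 237.04100793]]]
[[[326.08505931 227.26630596]]]
```

View pics/w.png

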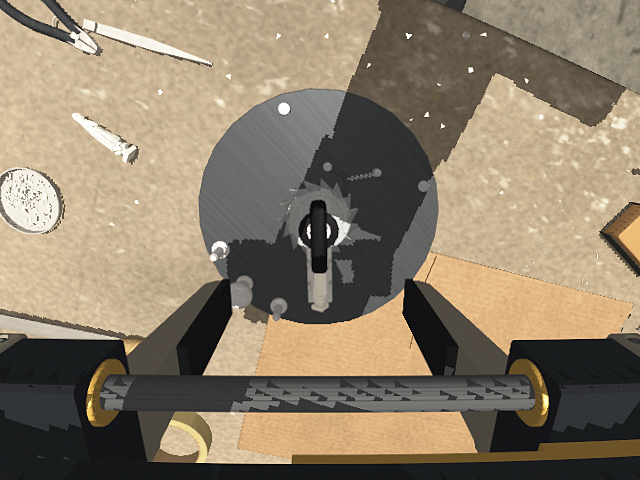

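The wrist view shows the bar upright in the image, so it is aligned with the pads, centred at about (318,236). The arm was still settling, so I'll measure again.

```bash
python3 - <<'E'
from h import *
s=sense();f=grab_frame("wrist");im=f["image"]
g=im.max(2)
for r in range(196,280,6):
    c=np.where(g[r,295:345]<40)[0]+295; print(r,c.min() if len(c) else 0,c.max() if len(c) else 0,len(c))
cv2.imwrite("pics/w2.png",cv2.resize(im[180:300,240:400,::-1],None,fx=5,fy=5,interpolation=cv2.INTER_CUBIC))
M=np.linalg.inv(f["mount"]);R=np.array(s["orientation"]);print(s["ee_pos"],R)
for P in((.608,-.0437,.105),):
    q=M[:3,:3]@(R.T@(np.array(P)-s["ee_pos"]))+M[:3,3];print(q,cv2.projectPoints(q[None],np.zeros(3),np.zeros(3),f["K"],np.array([f["k1"],0,0,0,0.]))[0])
E
```

```text
196 0 0 0
202 318 332 15
208 318 333 13
214 312 338 15
220 308 342 15
226 306 344 15
232 307 344 15
238 309 341 23
244 315 335 20
250 319 333 12
256 319 333 15
262 319 333 15
268 320 333 14
274 0 0 0
[ 0.61227526 -0.04985616  0.40469964] [[-0.94061365 -0.3394655   0.0030222 ]
 [-0.33947415  0.94061043 -0.00305318]
 [-0.00180627 -0.00389782 -0.99999077]]
[ 0.00834036 -0.0049423   0.28959051] [[[326.97272583 237.04057638]]]
```

View pics/w2.png

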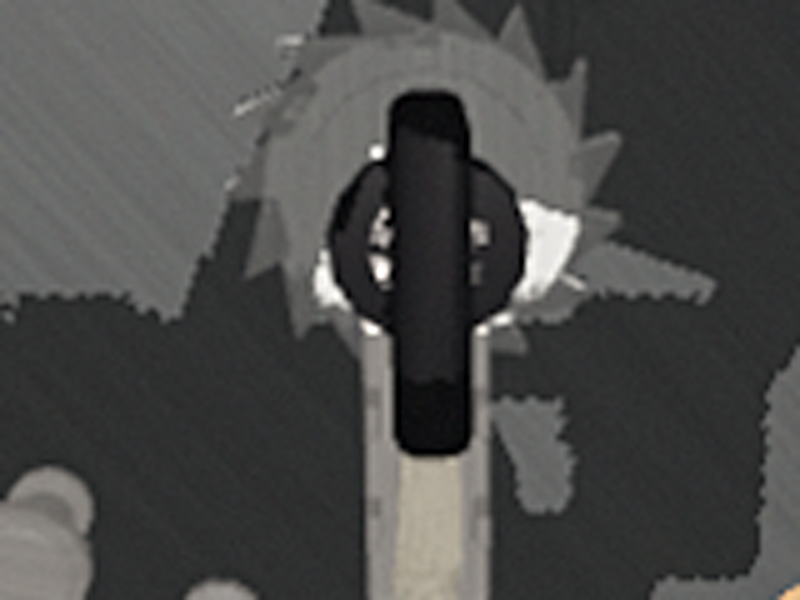

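The enlarged crop confirms the bar at columns 319–333, against a predicted centre of 327, so the axis estimate is right. I'll descend partway, then check that the arm has settled.

Emit:
apply_moves(
  plan=[
    [[0,0,0,0,0,2,1],[0,0,0,0,0,4,1],[0,0,0,0,0,6,1],[0,0,0,0,0,7.5,1],[0,0,0,0,0,8.5,1],[0,0,0,0,0,9,1],[0,0,0,0,0,9,1],[0,0,0,0,0,9,1],[0,0,0,0,0,9,1],[0,0,0,0,0,9,1]],
  ],
)

```text
time_s: 2.8
ee_pos: [0.6089, -0.0433, 0.3157]
orientation: [[-0.943, -0.334, 0.002], [-0.334, 0.943, -0.0], [-0.002, -0.001, -1.0]]
force: [0.5, -0.0, 0.1]
width: 0.0919
gripper_force: 0.0
```

Emit:
apply_moves(
  plan=[
    [[0,0,0,0,0,1,1],[0,0,0,0,0,2.2,1],[0,0,0,0,0,3.4,1],[0,0,0,0,0,4.4,1],[0,0,0,0,0,5.1,1],[0,0,0,0,0,5.1,1],[0,0,0,0,0,5.1,0.6],[0,0,0,0,0,5.1,0.3],[0,0,0,0,0,5.1,0],[0,0,0,0,0,5.1,0]],
  ],
)

```text
time_s: 3.63
ee_pos: [0.6088, -0.0434, 0.2643]
orientation: [[-0.943, -0.334, 0.001], [-0.334, 0.943, -0.0], [-0.001, -0.0, -1.0]]
force: [-0.6, 0.0, -0.6]
width: 0.0671
gripper_force: 0.0
```

Emit:
apply_moves(
  plan=[
    [[0,0,0,0,0,0,0],[0,0,0,0,0,0,0],[0,0,0,0,0,0,0],[0,0,0,0,0,0,0],[0,0,0,0,0,0,0],[0,0,0,0,0,0,0],[0,0,0,0,0,0,0],[0,0,0,0,0,0,0],[0,0,0,0,0,0,0],[0,0,0,0,0,0,0]],
  ],
)

```text
time_s: 4.47
ee_pos: [0.6087, -0.0441, 0.2637]
orientation: [[-0.943, -0.334, 0.001], [-0.334, 0.943, -0.001], [-0.0, -0.001, -1.0]]
force: [0.3, -5.5, -1.5]
width: 0.0136
gripper_force: 30.0
```

Gripped, 13.6 mm wide. Next I turn clockwise, which is +rz with the tool pointing down: 57° in two calls.

Emit:
apply_moves(
  plan=[
    [[0,0,3,0,0,0,0],[0,0,6,0,0,0,0],[0,0,9,0,0,0,0],[0,0,12,0,0,0,0],[0,0,15,0,0,0,0],[0,0,18,0,0,0,0],[0,0,21,0,0,0,0],[0,0,24,0,0,0,0],[0,0,27,0,0,0,0],[0,0,30,0,0,0,0]],
  ],
)

```text
time_s: 5.3
ee_pos: [0.6087, -0.0437, 0.2637]
orientation: [[-0.983, 0.185, 0.0], [0.185, 0.983, -0.001], [-0.001, -0.001, -1.0]]
force: [-0.1, -1.6, -0.3]
width: 0.0137
gripper_force: 30.0
```

Emit:
apply_moves(
  plan=[
    [[0,0,4,0,0,0,0],[0,0,8,0,0,0,0],[0,0,12,0,0,0,0],[0,0,16,0,0,0,0],[0,0,20,0,0,0,0],[0,0,24,0,0,0,0],[0,0,27,0,0,0,0],[0,0,27,0,0,0,0],[0,0,27,0,0,0,0],[0,0,27,0,0,0,0]],
  ],
)

```text
time_s: 6.13
ee_pos: [0.6088, -0.0434, 0.2637]
orientation: [[-0.794, 0.608, 0.001], [0.608, 0.794, -0.0], [-0.001, 0.0, -1.0]]
force: [2.9, 0.5, -2.5]
width: 0.0141
gripper_force: 30.0
```

```bash
python3 - <<'E'
from h import *
f=grab_frame("side");cv2.imwrite("pics/s1.png",cv2.resize(f["image"][200:380,190:430,::-1],None,fx=3,fy=3,interpolation=cv2.INTER_CUBIC))
s=sense();print(s["time_s"],s["width"],s["wrist_torque"])
E
```

```text
6.1833 0.013779610601617196 [-0.14834084 -0.52063004  0.12567395]
```

View pics/s1.png

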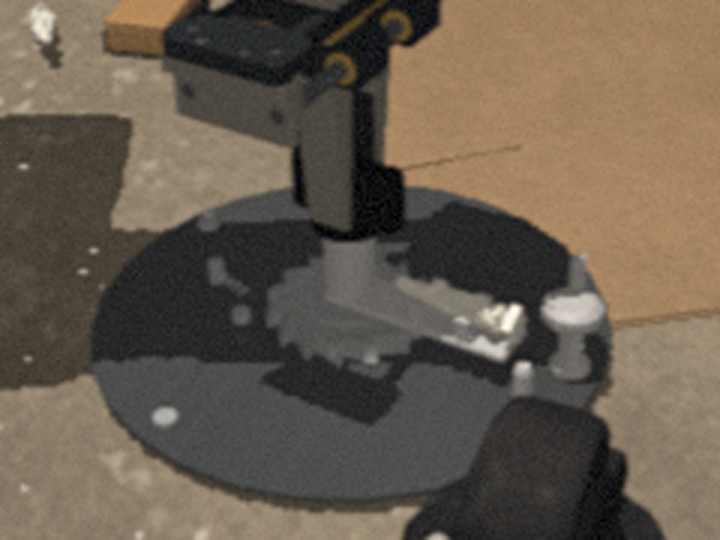

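The picture shows the casting end at about (515,340), just past the rest head at (572,308) on the side towards the near pin at (522,375). That fits about 9–10° past the station, so I release and lift.

Emit:
apply_moves(
  plan=[
    [[0,0,0,0,0,0,0.3],[0,0,0,0,0,0,0.6],[0,0,0,0,0,0,1],[0,0,0,0,0,0,1],[0,0,0,0,0,0,1],[0,0,0,0,0,0,1],[0,0,0,0,0,0,1],[0,0,0,0,0,0,1],[0,0,0,0,0,0,1],[0,0,0,0,0,0,1]],
  ],
)

```text
time_s: 7.02
ee_pos: [0.6086, -0.0434, 0.2637]
orientation: [[-0.793, 0.609, -0.0], [0.609, 0.793, -0.0], [0.0, -0.0, -1.0]]
force: [0.3, 0.4, 0.2]
width: 0.0784
gripper_force: 0.0
```

Emit:
apply_moves(
  plan=[
    [[0,0,0,0,0,-1,1],[0,0,0,0,0,-3,1],[0,0,0,0,0,-5,1],[0,0,0,0,0,-8,1],[0,0,0,0,0,-11,1],[0,0,0,0,0,-14,1],[0,0,0,0,0,-16,1],[0,0,0,0,0,-17,1],[0,0,0,0,0,-17,1],[0,0,0,0,0,-17,1]],
  ],
)

```text
time_s: 7.85
ee_pos: [0.6083, -0.0434, 0.4335]
orientation: [[-0.793, 0.609, 0.0], [0.609, 0.793, -0.0], [-0.0, 0.0, -1.0]]
force: [-0.0, -0.5, -1.1]
width: 0.0916
gripper_force: 0.0
```

```bash
python3 - <<'E'
from h import *
f=grab_frame("side");a=f["image"][200:380,190:430,::-1]
w=grab_frame("wrist")["image"][80:340,160:480,::-1]
cv2.imwrite("pics/s2.png",np.vstack([cv2.resize(a,(400,300)),cv2.resize(w,(400,300))]))
s=sense();print(s["time_s"],s["width"],s["ee_pos"])
E
```

```text
7.95 0.09162883170402307 [ 0.60808695 -0.04332492  0.43199422]
```

View pics/s2.png

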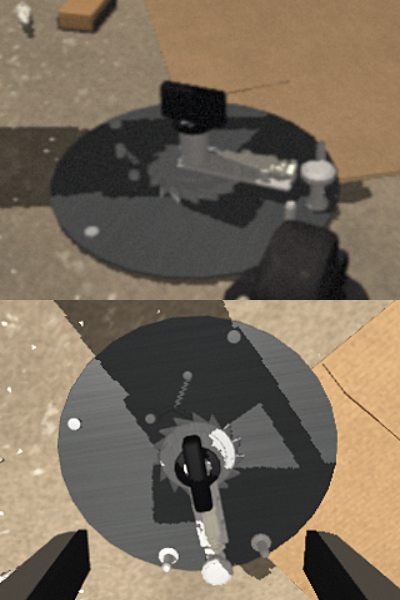

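In the wrist half of the picture the bar and casting run from (195,460) to (212,550), straight at the broad head at (217,571). The pins sit either side at (167,556) and (261,545). The wheel has sprung back onto its tooth and the gripper is clear.

```bash
python3 -c "
from rig import *
print(hand_in())"
```

```text
the job is handed in; nothing more can be done
None
```

I turned the knob two teeth (48°) clockwise, let the wheel spring back onto its tooth, and handed the job in at about 8 s. The last picture shows the casting pointing at the broad-headed rest with the gripper clear; the pawl angle itself was not measured, and `hand_in()` returned no verdict.

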